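# Tap a stack of disc cases square in a corner stop

### The job

Pick up the felt-faced tapping block and use it to tap the untidy stack of five disc cases home into the wooden corner stop, until all their edges are flush with one another and against both walls. Touch the cases with the block only, never with the gripper, and leave the microphone, mug, can and pedal alone. Then stand the block back upright on the table, well clear of the stack.

Things in the scene. Friction and masses are not known exactly. Their poses are not given: they have to be found in the camera images.
- corner: Fixed L-shaped wooden corner stop standing on the table. Origin: the inner corner where the two walls meet, at table height; its own +x and +y axes run horizontally along the inner faces of the two walls, and z is up. The cases belong in the quarter x > 0, y > 0, with their edges against the inner faces x = 0 and y = 0. Walls are 60 mm high, 14 mm thick and 150 mm long from the inner corner.
- corner_seat (a point): Point at table height, 62.5 mm along x and 71 mm along y from the inner corner of the stop (axes as the stop's): where the centres of all five cases lie, seen from above, when the stack is square and home against both walls.
- case1: Red disc case, a flat plate 125 mm (its x) by 142 mm (its y) by 10 mm thick, 60 to 110 g, lying on the table at the bottom of the stack. Origin: centre of its underside. Its x axis starts within about 14 degrees of the stop's x axis; it starts with its edges some 3 to 75 mm from each wall.
- case2: Blue disc case, a flat plate 125 mm (its x) by 142 mm (its y) by 10 mm thick, 60 to 110 g, number 2 from the bottom of the stack. Origin: centre of its underside. Its x axis starts within about 14 degrees of the stop's x axis; it starts with its edges some 3 to 75 mm from each wall.
- case3: Yellow disc case, a flat plate 125 mm (its x) by 142 mm (its y) by 10 mm thick, 60 to 110 g, number 3 from the bottom of the stack. Origin: centre of its underside. Its x axis starts within about 14 degrees of the stop's x axis; it starts with its edges some 3 to 75 mm from each wall.
- case4: Green disc case, a flat plate 125 mm (its x) by 142 mm (its y) by 10 mm thick, 60 to 110 g, number 4 from the bottom of the stack. Origin: centre of its underside. Its x axis starts within about 14 degrees of the stop's x axis; it starts with its edges some 3 to 75 mm from each wall.
- case5: Orange disc case, a flat plate 125 mm (its x) by 142 mm (its y) by 10 mm thick, 60 to 110 g, number 5 from the bottom of the stack. Origin: centre of its underside. Its x axis starts within about 14 degrees of the stop's x axis; it starts with its edges some 3 to 75 mm from each wall.
- block_grip (a point): Centre of the grip of the tapping block, 88 mm above the block's underside. The block has a foot 110 mm long (x), 34 mm thick (y) and 56 mm high, felt on both long faces, and on it a centred upright grip 60 mm (x) by 22 mm (y), from 56 to 112 mm high. 0.2 kg; stands upright on the table, z up; the same both ways round.
- pedal: Green effects pedal, 115 x 70 mm, 54 mm high with its knobs; origin at the centre of its underside. Leave it alone.
- mug: Blue mug, 80 mm across, 90 mm high, with a handle (at its +y side, reaching about 35 mm out); origin at the centre of its underside. Leave it alone.
- can: Drink can with a red label, 66 mm across, 112 mm high; origin at the centre of its underside. Leave it alone.
- mic: Desk microphone standing close by the open corner of the stack: round black base 80 mm across and 12 mm high, thin upright stem, grey ball head 44 mm across; 190 mm high in all; origin at the centre of its underside. Leave it alone.
Not all that is in view belongs to the job. Leave any pink look-alike of the part that bears block_grip alone.

How it is judged (in metres and radians):
On the way, in this order (a step that is already met when the one before it is completed fails the run):
1. the tapping block is picked up in the gripper (height (world z) of block_grip above 0.098 m and contact force between the fingers and block above 1 N), for 0.1 s.
2. all five cases are square with one another and home against both walls (x of case1 in the frame of corner_seat between -0.003 and 0.003 m and y of case1 in the frame of corner_seat between -0.003 and 0.003 m and angle between the x axis of each of case1, case2, case3, case4, case5 and the x axis of corner, either way round below 0.035 rad and angle between each of case1, case2, case3, case4, case5's own z axis and vertical below 0.05 rad and x of case2 in the frame of corner_seat between -0.003 and 0.003 m and y of case2 in the frame of corner_seat between -0.003 and 0.003 m and x of case3 in the frame of corner_seat between -0.003 and 0.003 m and y of case3 in the frame of corner_seat between -0.003 and 0.003 m and x of case4 in the frame of corner_seat between -0.003 and 0.003 m and y of case4 in the frame of corner_seat between -0.003 and 0.003 m and x of case5 in the frame of corner_seat between -0.003 and 0.003 m and y of case5 in the frame of corner_seat between -0.003 and 0.003 m), for 0.2 s.
At the end, for the whole second after the job is handed in: All five cases lie flat, stacked, each within 3 mm in both directions of home in the corner stop and within 2 degrees of its direction, at rest; the tapping block stands upright on the table, its centre more than 100 mm from the centre of every case (all of step 2 and angle between block_grip's own z axis and vertical below 0.08 rad and height (world z) of block_grip below 0.093 m and horizontal distance between block_grip and case1 above 0.1 m and horizontal distance between block_grip and case2 above 0.1 m and horizontal distance between block_grip and case3 above 0.1 m and horizontal distance between block_grip and case4 above 0.1 m and horizontal distance between block_grip and case5 above 0.1 m and linear speed of each of case1, case2, case3, case4, case5, block below 0.02 m/s); the robot touches nothing.
It fails at once if the gripper or arm touches a case (contact force between any of the fingers, the arm and case1 above 1 N or contact force between any of the fingers, the arm and case2 above 1 N or contact force between any of the fingers, the arm and case3 above 1 N or contact force between any of the fingers, the arm and case4 above 1 N or contact force between any of the fingers, the arm and case5 above 1 N).
It fails at once if the microphone, mug, can or pedal is moved by more than 15 mm or tipped (distance of any of pedal, mug, can, mic from where it was at the start of the episode above 0.015 m or angle between any of pedal, mug, can, mic's own z axis and vertical above 0.25 rad).
It also fails if it takes over 72 s, if anything falls off the work surface, if the arm or the gripper's body presses on something with over 40 N, if the wrist force passes 120 N, or if a joint passes its speed limit or range.

### The arm

A 7-joint arm with a two-finger parallel gripper is mounted at the origin on the work surface. World frame = base frame: x ahead of the robot, y to its left, z up, the work surface at z = 0. Lengths are in m, angles in degrees, forces in N, time in s.
With the tool pointing down it reaches from about 0.35 to 0.9 m from the base axis. Payload 19.9 kg.
Tool frame: the origin (TCP) lies at the very end of the fingers, on their centre line; the grasp point (between the pads) lies 19 mm behind it; z points along the fingers, y is the line along which they close (so a half turn about z gives the same grasp; the last joint's range is limited). The gripper opens to 85 mm and grips with 20 to 120 N. Pads are 22 mm wide; open, the fingers measure 114 mm over their backs; the gripper's body (76 mm by 85 mm) begins 54 mm behind the grasp point. The pads swing forward as they close: fully open they stand 13 mm farther back than shut.
Start: joints at [-79.612, 23.915, -0.59, 92.452, 0.269, 63.638, -3.037], TCP at [0.138, 0.61, 0.231] pointing down, gripper open.
Joint ranges: [-161.28, 161.28], [-22.2, 115.67], [-73.04, 71.86], [3.21, 147.25], [-68.34, 248.33], [10.77, 114.83], [-161.83, 161.83]. Speed limits (degrees/s): [108.29, 108.29, 136.94, 136.94, 172.46, 172.46, 172.46].

### API

Orientations are given as a 3x3 rotation matrix whose columns are the frame's x, y, z axes.
In Python, from workcell import read_state, optics, order gives the robot as it stands. The module is installed in compiled form; this text tells all that it offers.
- The arm moves only by the tool send_rows, never from a script. Its argument "rows" is one flat list of numbers, 6 for each row, row after row: the shift along the tool's x, y, z in mm, then the turn, a rotation vector about the tool's x, y, z in degrees. In form: [tx, ty, tz, wx, wy, wz, tx, ty, tz, wx, wy, wz, ...]. A call has 1 to 12 rows; each row is the pose to reach, as a shift and turn from the pose commanded when the call began, along the tool's axes at that moment; what a row does not reach only later rows make up. A row lasts 1/10 s, in which the tool goes at most 50 mm and 8.59 degrees, less where a joint would pass 70% of its speed; a pose out of reach is approached as far as the arm can. A call with a gripper value outside its range is refused whole. "jaw" is the finger opening in mm, from 0 to 85.4, set as the call begins (left out, the last holds). The fingers move at their own pace and stop on an object; "grip_force" is the grip in N (left out, the last holds). Time passes only in rows, so rows that repeat a pose let the fingers close. It gives the time, the measured TCP pose, the force, the opening and the grip force at its end, in the units of the state.
- read_state(): the state, without advancing time (a new reading comes with each control period).
- optics.grab_frame(name): name is "scene" or "top" or "wrist"; returns the picture (384x512x3 uint8, blue, green, red); there is no depth.
- optics.camera_info(name): a dict with "K" (3x3 intrinsics, pixels), "dist_coeffs" ([k1, k2, p1, p2, k3] as OpenCV has them; the pictures are not rectified), "extrinsics" (4x4, takes a point from camera to world coordinates); the wrist camera has in their place "T_tool_cam" (4x4, takes a point from camera to tool coordinates, whose origin is the TCP and whose axes are the flange's). Camera axes: x right, y down, z forward; pixel columns grow to the right and rows downward; lengths in m; the calibration is good to about 2 mm. A picture is of the moment at which its call begins: read the wrist's pose just before it. camera_info takes no time and is no camera call.
- order.sign_off(): hands the job in; it is judged then, once.
The state is a dict: "t": time; "joints": joint angles; "qd": joint speeds; "tau": joint torques, N m; "tool_pos": TCP position; "orientation": TCP orientation; "wrist_force": force on the tool from outside, world axes, zero at the start; "moment": the same for the moment, N m; "gripper_width": opening from 0.0 (shut) to 1.0 (fully open); "grasp_force": force on a finger pad.
Only numpy, scipy, OpenCV 4.12 (cv2) and the standard library are available. Lean on these libraries where they do the work, as an engineer would, in place of code of your own. Each camera call takes 0.05 s, during which the arm holds its last target. There are 200 camera calls.

## Working session

There is one attempt and no reset: what is moved stays moved. The work goes in short steps, Python scripts to look and compute and a tool call to move; the robot and the scene stay as the last step left them, time stands still between calls to the robot, and variables do not carry over. Pictures are saved under pics/ and viewed, at most 10 in all, crops included, and the job is handed in when it is done.

Besides the shell and the picture viewer there is one more tool, called after "Emit:" as a command line: name --argument value ..., lists and objects as JSON in quotes. send_rows: Moves the arm, as the interface text tells. Its arguments: {"type":"object","properties":{"rows":{"type":"array","items":{"type":"number"}},"jaw":{"type":"number"},"grip_force":{"type":"number"}},"required":["rows"]}

```bash
mkdir -p pics; cat > h.py <<'E'
import numpy as np, cv2
from workcell import read_state, optics, order
def ext(n):
    c=optics.camera_info(n); K=np.array(c["K"]);d=np.array(c["dist_coeffs"],float)
    if n=="wrist":
        s=read_state();T=np.eye(4);T[:3,:3]=np.array(s["orientation"]).reshape(3,3);T[:3,3]=s["tool_pos"]
        return K,d,T@np.array(c["T_tool_cam"])
    return K,d,np.array(c["extrinsics"])
def cast(cam,px,z):
    K,d,T=cam
    u=cv2.undistortPoints(np.array(px,float).reshape(-1,1,2),K,d).reshape(-1,2)
    r=np.c_[u,np.ones(len(u))]@T[:3,:3].T
    return T[:3,3]+r*((z-T[2,3])/r[:,2])[:,None]
def proj(cam,P):
    K,d,T=cam; I=np.linalg.inv(T)
    return cv2.projectPoints(np.array(P,float).reshape(-1,1,3),cv2.Rodrigues(I[:3,:3])[0],I[:3,3],K,d)[0].reshape(-1,2)
E
python3 - <<'E'
from h import *
np.set_printoptions(precision=4,suppress=True)
print(read_state())
a=[]
for n in("top","scene"):
    print(n,ext(n)[2]); im=optics.grab_frame(n); cv2.imwrite(f"pics/{n}0.png",im)
E
```

```text
{'t': 0.0, 'joints': array([-79.6125,  23.9493,  -0.5911,  92.4846,   0.2702,  63.6363,
        -3.0351]), 'qd': array([-0.0698, -0.0444,  0.0647, -0.0179,  0.0459,  0.0044, -0.0674]), 'tau': array([ -0.0004, -86.4438,   0.6789, -43.4907,   0.0192,   0.0074,
        -0.    ]), 'tool_pos': array([0.138 , 0.6092, 0.2307]), 'orientation': array([[-0.9753,  0.2209, -0.0002],
       [ 0.2209,  0.9753, -0.0012],
       [-0.0001, -0.0012, -1.    ]]), 'wrist_force': array([-0.8294,  0.5355,  1.1921]), 'moment': array([0.0108, 0.0581, 0.0401]), 'grasp_force': 0.0, 'gripper_width': 0.9998790415003809}
top [[ 0.0083 -0.998   0.0633  0.5329]
 [-0.9999 -0.0079  0.0061  0.0756]
 [-0.0056 -0.0633 -0.998   1.0793]
 [ 0.      0.      0.      1.    ]]
scene [[ 0.3205  0.8093 -0.4923  1.3708]
 [ 0.9472 -0.2793  0.1576 -0.1658]
 [-0.0099 -0.5168 -0.8561  1.4288]
 [ 0.      0.      0.      1.    ]]
```

View pics/top0.png

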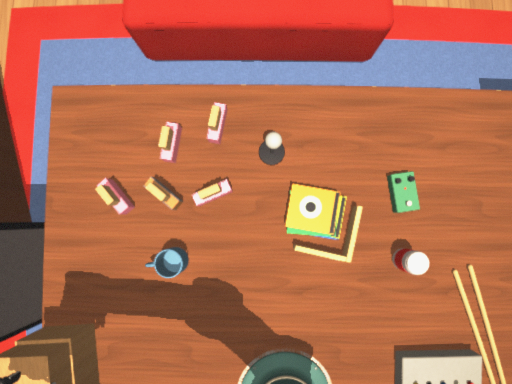

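View pics/scene0.png

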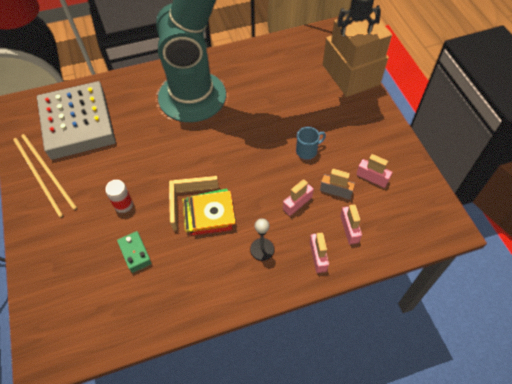

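The block candidates in the top view are pink-footed ones at (170,142), (216,122), (113,196) and (211,191), plus one brown-footed one at (162,193), seen at (338,185) in the scene view. I choose the brown one. The corner's inner vertex is near (349,257), the stack is at (315,210) and the mic base at (271,152).

```bash
python3 - <<'E'
from h import *
im=cv2.imread("pics/top0.png"); sc=cv2.imread("pics/scene0.png")
a=cv2.resize(im[130:280,250:400],(600,600),interpolation=cv2.INTER_CUBIC)
b=cv2.resize(im[165:225,130:190],(200,200),interpolation=cv2.INTER_CUBIC)
c=cv2.resize(sc[165:225,168:258],(200,133),interpolation=cv2.INTER_CUBIC)
d=cv2.resize(sc[155:215,308:368],(200,200),interpolation=cv2.INTER_CUBIC)
col=np.zeros((600,200,3),np.uint8);col[:200]=b;col[200:400]=d;col[400:533]=c
cv2.imwrite("pics/crop1.png",np.hstack([a,col]))
h=cv2.cvtColor(im,cv2.COLOR_BGR2HSV)
for p in [(320,195),(339,210),(300,235),(150,185),(175,203),(349,256),(320,254),(271,155),(160,185),(160,200)]: print(p,h[p[1],p[0]])
E
```

```text
(320, 195) [ 28 153 247]
(339, 210) [ 29 153 241]
(300, 235) [ 13 157 202]
(150, 185) [ 27  90 247]
(175, 203) [ 20 141 247]
(349, 256) [ 30  66 247]
(320, 254) [ 30  64 247]
(271, 155) [15 29 89]
(160, 185) [ 11  99 136]
(160, 200) [ 19 128 243]
```

View pics/crop1.png

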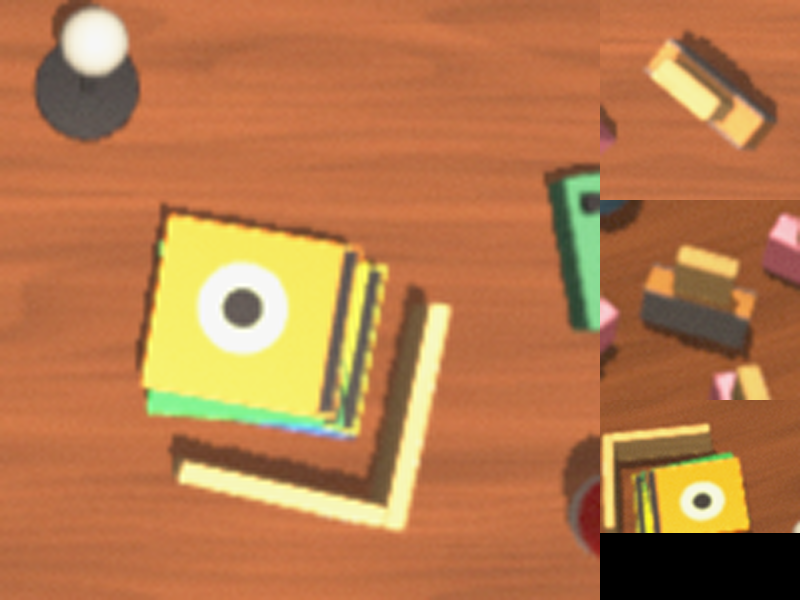

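The crop confirms the choice: a wood-coloured body with grey felt sides and no pink. The stop's inner corner is at crop (387,508), and the mic sits off the stack's upper-left corner.

```bash
python3 - <<'E'
from h import *
np.set_printoptions(precision=4,suppress=True)
T=ext("top"); S=ext("scene")
im=cv2.imread("pics/top0.png");h=cv2.cvtColor(im,cv2.COLOR_BGR2HSV)
f=lambda p:np.array(p,float)/4+[250,130]-.375
W=cast(T,f([(387,508),(403,530),(428,304),(450,308),(180,462),(180,484)]),.06)
print("walls",W[:,:2]); 
ang=lambda v:np.degrees(np.arctan2(v[1],v[0]))
print("x dir",ang(W[2]-W[0]),np.linalg.norm(W[2]-W[0]),"y dir",ang(W[4]-W[0]),np.linalg.norm(W[4]-W[0]))
c5=cast(T,f([(165,212),(357,243),(327,418),(143,386)]),.05)
print("case5",c5[:,:2],c5.mean(0)[:2],[np.linalg.norm(c5[i]-c5[(i+1)%4]) for i in range(4)],ang(c5[0]-c5[3]))
def comp(m,box,name,z):
    x0,y0,x1,y1=box; k=np.zeros_like(m);k[y0:y1,x0:x1]=m[y0:y1,x0:x1]
    c=max(cv2.findContours(k,0,2)[0],key=cv2.contourArea); r=cv2.minAreaRect(c); P=cast(T,cv2.boxPoints(r),z)
    print(name,r,P.mean(0)[:2],np.linalg.norm(P[0]-P[1]),np.linalg.norm(P[1]-P[2]),ang(P[0]-P[1]),ang(P[1]-P[2]))
comp(((h[...,2]>215)&(h[...,1]<125)).astype(np.uint8),(135,165,190,225),"grip",.112)
comp(((h[...,2]>190)|(h[...,1]<110)).astype(np.uint8),(135,165,190,225),"foot",.056)
print("mic base",cast(T,f([(87,88)]),.012),"head",cast(T,f([(95,42)]),.168))
for n,p,z in(("mug",(170,263),.09),("can",(418,263),.112),("pink1",(211,191),.08),("pink2",(170,142),.08),("pink3",(113,196),.08),("pedal",(404,192),.05)): print(n,cast(T,[p],z)[0,:2])
# scene check of block: foot top corners in crop d
s=cast(S,np.array([(612,267)])*0,.1)
g=lambda p:(np.array(p,float)-[600,200])*.3+[308,155]
P=cast(S,g([(680,246),(738,262),(733,276),(675,262)]),.112);print("grip scene",P[:,:2],P.mean(0))
w=lambda p:(np.array(p,float)-[600,400])*.45+[168,165]
print("inner corner scene",cast(S,w([(613,442)]),.06))
E
```

```text
walls [[ 0.427  -0.1695]
 [ 0.4115 -0.1809]
 [ 0.5723 -0.1996]
 [ 0.5695 -0.2155]
 [ 0.4587 -0.0219]
 [ 0.4432 -0.022 ]]
x dir -11.73044859799931 0.14840761619581497 y dir 77.85021705111961 0.15090011685930732
case5 [[ 0.6379 -0.0116]
 [ 0.6165 -0.1509]
 [ 0.4901 -0.1286]
 [ 0.5122  0.0039]] [ 0.5642 -0.0718] [np.float64(0.14095686881917588), np.float64(0.1283225754477225), np.float64(0.13434538279970884), np.float64(0.126642492170646)] -7.011419348337229
grip ((154.90164184570312, 190.9180145263672), (21.510196685791016, 7.170065402984619), 39.80556869506836) [0.6061 0.3652] 0.019618486664974122 0.06001040206006066 141.04012220320476 51.318774733349095
foot ((162.0, 189.5), (49.0, 54.0), 90.0) [0.6149 0.3617] 0.15892672532895905 0.14190407573585823 90.24207423230123 1.212353266158491
mic base [[0.7354 0.0443 0.012 ]] head [[0.736  0.0438 0.168 ]]
mug [0.4082 0.3248]
can [ 0.4153 -0.3538]
pink1 [0.6094 0.2154]
pink2 [0.7487 0.3353]
pink3 [0.5931 0.4953]
pedal [ 0.6134 -0.3425]
grip scene [[0.5833 0.3465]
 [0.62   0.3931]
 [0.6336 0.3815]
 [0.5995 0.3342]] [0.6091 0.3638 0.112 ]
inner corner scene [[ 0.4337 -0.1673  0.06  ]]
```

```bash
cat >> h.py <<'E'
C=np.array([.429,-.1688]); A=np.radians(-12.0)
def go(x,y,z,yaw):
    "tool-frame shift (mm) and wz (deg) to bring TCP to x,y,z with tool y at world angle yaw, from measured pose"
    s=read_state();R=np.array(s["orientation"]).reshape(3,3);d=R.T@(np.array([x,y,z])-s["tool_pos"])*1e3
    cur=np.degrees(np.arctan2(R[1,1],R[0,1])); w=-((yaw-cur+180)%360-180)
    print("shift",d.round(1),"wz",round(w,1))
def cw(u,v): c,s=np.cos(A),np.sin(A); return C+[c*u-s*v,s*u+c*v]
def wc(p): c,s=np.cos(A),np.sin(A); d=np.array(p)[:2]-C; return [c*d[0]+s*d[1],-s*d[0]+c*d[1]]
E
python3 -c "
from h import *
go(.607,.3645,.20,141.4)"
```

```text
shift [-511.4 -135.    30.9] wz -64.2
```

Emit:
send_rows --rows '[-30,-8,2,0,0,-4,-75,-20,5,0,0,-10,-122,-32,8,0,0,-16,-170,-45,11,0,0,-22,-218,-58,14,0,0,-28,-266,-70,17,0,0,-34,-314,-83,20,0,0,-40,-362,-96,23,0,0,-46,-410,-108,26,0,0,-52,-455,-120,29,0,0,-58,-490,-130,31,0,0,-62,-511,-135,31,0,0,-64.2]' --jaw 85

```text
t: 1.3
tool_pos: [0.6092, 0.3618, 0.1992]
orientation: [[-0.624, -0.782, -0.0], [-0.782, 0.624, -0.002], [0.002, -0.001, -1.0]]
wrist_force: [-0.1, -0.5, -0.1]
gripper_width: 0.994
grasp_force: 0.0
```

Emit:
send_rows --rows '[0,0,0,0,0,0,0,0,0,0,0,0,0,0,0,0,0,0]'

```text
t: 1.6
tool_pos: [0.6056, 0.3659, 0.2002]
orientation: [[-0.623, -0.782, -0.001], [-0.782, 0.623, 0.0], [0.0, 0.001, -1.0]]
wrist_force: [-1.0, -0.2, -0.3]
gripper_width: 0.999
grasp_force: 0.0
```

```bash
python3 - <<'E'
from h import *
W=ext("wrist"); im=optics.grab_frame("wrist"); cv2.imwrite("pics/w1.png",im)
s=read_state(); print(s["t"],s["tool_pos"],s["orientation"],s["joints"])
# expected block pixel positions
c,n=np.radians(51.4),0
u=np.array([np.cos(c),np.sin(c),0]);v=np.array([-u[1],u[0],0]);o=np.array([.607,.3645,0.112])
print(proj(W,[o+a*u*.03+b*v*.011 for a in(-1,1) for b in(-1,1)]))
go(.607,.3645,.069,141.4)
E
```

```text
1.65 [0.60557594 0.36599184 0.20032561] [[-6.22500015e-01 -7.82619684e-01 -4.01214319e-04]
 [-7.82619783e-01  6.22499983e-01  2.15579969e-04]
 [ 8.10387795e-05  4.48196797e-04 -9.99999896e-01]] [-31.13912435  34.04803973  -3.79656893  80.70071873   2.31243394
  65.33936024 106.24906114]
[[237.86807119 164.99614202]
 [262.92174076 165.02585928]
 [238.94427956 226.7905624 ]
 [262.08688171 226.81750895]]
shift [  0.3  -2.1 131.3] wz 0.1
```

View pics/w1.png

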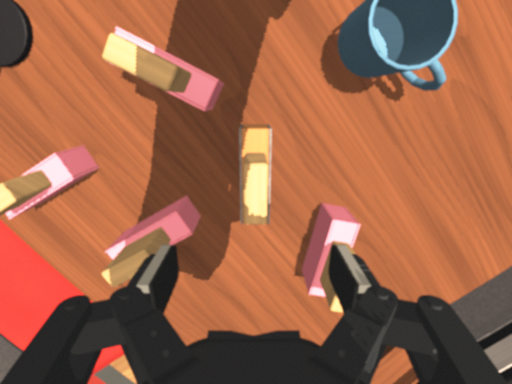

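The block is centred at about column 257, rows 125–222, with the grip top lit, and the jaws are aligned with it. I'll measure it more finely.

```bash
python3 - <<'E'
from h import *
im=cv2.imread("pics/w1.png"); cv2.imwrite("pics/w1c.png",cv2.resize(im[110:240,215:300],(510,780),interpolation=cv2.INTER_CUBIC)[:600])
W=ext("wrist"); print(W[2])
g=cv2.cvtColor(im,cv2.COLOR_BGR2HSV)
for r in (135,150,160,180,200,215): print(r,[tuple(int(q) for q in g[r,c]) for c in range(236,278,3)])
E
```

```text
[[-7.82671004e-01  5.89076648e-01  2.01034330e-01  5.52862520e-01]
 [ 6.22435183e-01  7.40341487e-01  2.53907318e-01  3.00412474e-01]
 [ 7.36817227e-04  3.23856735e-01 -9.46105846e-01  3.43449469e-01]
 [ 0.00000000e+00  0.00000000e+00  0.00000000e+00  1.00000000e+00]]
135 [(10, 152, 104), (11, 77, 122), (13, 145, 163), (14, 155, 235), (22, 127, 255), (22, 125, 255), (22, 123, 255), (22, 125, 255), (22, 123, 255), (23, 119, 255), (22, 127, 255), (14, 91, 239), (9, 114, 206), (10, 161, 199)]
150 [(10, 150, 104), (12, 85, 114), (14, 151, 242), (21, 130, 255), (21, 127, 255), (22, 126, 255), (22, 125, 255), (22, 126, 255), (22, 125, 255), (22, 123, 255), (21, 129, 255), (11, 90, 217), (10, 139, 208), (10, 159, 208)]
160 [(10, 149, 99), (11, 83, 114), (12, 135, 160), (16, 128, 147), (16, 127, 167), (16, 128, 189), (17, 127, 189), (17, 129, 186), (17, 128, 182), (16, 126, 182), (15, 143, 235), (12, 80, 223), (10, 142, 188), (10, 158, 186)]
180 [(10, 150, 109), (10, 98, 115), (13, 125, 149), (16, 128, 187), (26, 90, 255), (28, 77, 255), (28, 70, 255), (28, 74, 255), (28, 76, 255), (29, 68, 255), (26, 94, 255), (14, 60, 233), (10, 155, 193), (10, 159, 199)]
200 [(10, 156, 113), (10, 119, 120), (13, 118, 149), (22, 110, 253), (27, 82, 255), (28, 76, 255), (28, 70, 255), (28, 74, 255), (27, 80, 255), (28, 75, 255), (23, 109, 254), (12, 67, 207), (11, 159, 188), (10, 158, 187)]
215 [(10, 151, 113), (10, 126, 119), (12, 104, 140), (16, 128, 174), (16, 130, 208), (16, 131, 209), (20, 119, 248), (20, 121, 248), (20, 120, 247), (26, 89, 255), (18, 127, 239), (10, 96, 154), (11, 161, 188), (10, 160, 193)]
```

View pics/w1c.png

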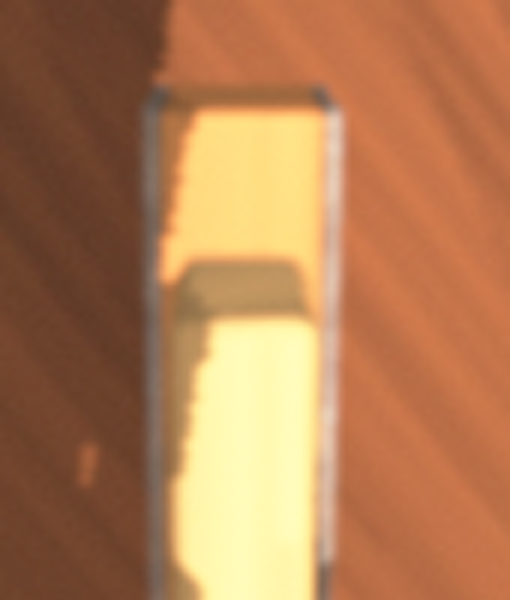

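```bash
python3 - <<'E'
from h import *
W=ext("wrist")
P=cast(W,[(255.8,162.5),(255.8,127)],.112);Q=cast(W,[(256,127.5)],.056)
u=np.array([np.cos(np.radians(51.4)),np.sin(np.radians(51.4)),0])
g=P[0]+.03*u; f=Q[0]+.055*u; print(g,f); m=(g+f)/2
go((m[0]+.607)/2,(m[1]+.3645)/2,.069,141.4); go(m[0],m[1],.069,141.4)
E
```

```text
[0.60189018 0.36582634 0.112     ] [0.60148327 0.36633683 0.056     ]
shift [  1.3   0.5 131.3] wz 0.1
shift [  2.3   3.  131.3] wz 0.1
```

Emit:
send_rows --rows '[1,2,25,0,0,0,2,2,60,0,0,0,2,2,95,0,0,0,2,2,118,0,0,0,2,2,128,0,0,0,2,2,131,0,0,0,2,2,131,0,0,0]'

```text
t: 2.35
tool_pos: [0.6039, 0.3652, 0.0702]
orientation: [[-0.623, -0.782, 0.001], [-0.782, 0.623, 0.0], [-0.001, -0.0, -1.0]]
wrist_force: [-0.3, -0.0, 0.9]
gripper_width: 0.998
grasp_force: 0.0
```

Emit:
send_rows --rows '[0,0,0,0,0,0,0,0,0,0,0,0,0,0,0,0,0,0,0,0,0,0,0,0,0,0,0,0,0,0,0,0,0,0,0,0,0,0,0,0,0,0,0,0,0,0,0,0]' --jaw 5 --grip_force 80

```text
t: 3.15
tool_pos: [0.6041, 0.3647, 0.0697]
orientation: [[-0.623, -0.782, 0.001], [-0.782, 0.623, 0.0], [-0.0, -0.0, -1.0]]
wrist_force: [-1.4, -1.7, 5.9]
gripper_width: 0.249
grasp_force: 78.3
```

Emit:
send_rows --rows '[0,0,-10,0,0,0,0,0,-25,0,0,0,0,0,-30,0,0,0,0,0,-30,0,0,0]'

```text
t: 3.55
tool_pos: [0.6044, 0.365, 0.1009]
orientation: [[-0.623, -0.782, 0.002], [-0.782, 0.623, 0.001], [-0.002, -0.001, -1.0]]
wrist_force: [0.3, -0.4, -2.3]
gripper_width: 0.245
grasp_force: 78.3
```

```bash
python3 - <<'E'
from h import *
print("stack px check; staging y side:")
for u,v in((.10,.26),(.25,.09)): print(cw(u,v))
x,y=cw(.105,.265); go(x,y,.20,78); 
print(read_state()["tool_pos"])
E
```

```text
stack px check; staging y side:
[0.5808718  0.06472721]
[ 0.69224895 -0.13274464]
shift [ 242.5 -171.1  -99.5] wz 63.4
[0.60438198 0.36498519 0.10087053]
```

Emit:
send_rows --rows '[0,0,-30,0,0,0,0,0,-70,0,0,0,20,-15,-98,0,0,5,55,-40,-100,0,0,13,92,-65,-100,0,0,21,129,-91,-100,0,0,29,166,-117,-100,0,0,37,203,-143,-100,0,0,45,230,-162,-100,0,0,53,242,-171,-100,0,0,60,242,-171,-100,0,0,63.4,242,-171,-100,0,0,63.4]'

```text
t: 4.75
tool_pos: [0.5865, 0.0685, 0.1992]
orientation: [[-0.978, 0.209, -0.0], [0.209, 0.978, -0.0], [0.0, -0.0, -1.0]]
wrist_force: [-0.4, 0.7, -2.1]
gripper_width: 0.25
grasp_force: 78.7
```

```bash
python3 - <<'E'
from h import *
W=ext("wrist");s=read_state(); im=optics.grab_frame("wrist");t=optics.grab_frame("top")
cv2.imwrite("pics/wt2.png",np.hstack([im[:,:],cv2.resize(t[130:280,240:352],(287,384))])); cv2.imwrite("pics/t2.png",t); print(s["tool_pos"],s["t"],s["joints"])
print(wc(s["tool_pos"]))
x,y=cw(.105,.265); go(x,y,.072,78)
E
```

```text
[0.58648408 0.06848537 0.19916443] 4.75 [-19.74033766  22.55472778  12.88959942  99.78910799  -5.76197024
  58.31479663  73.16847159]
[np.float64(0.10470827338885716), np.float64(0.26484289222901514)]
shift [ -0.4  -0.7 127.2] wz 0.2
```

View pics/wt2.png

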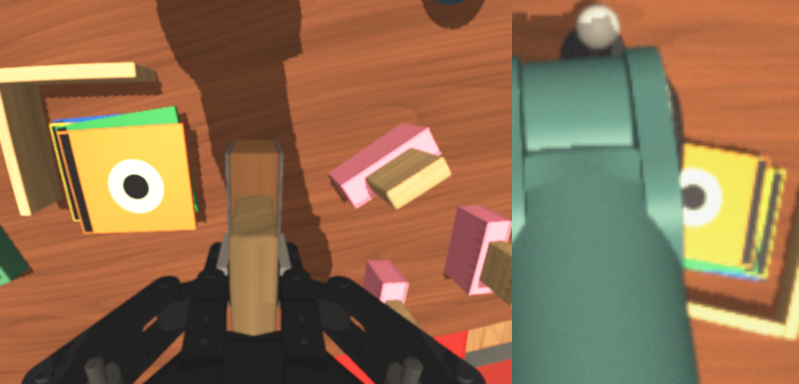

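The wrist view shows the stack at (60–196, 108–232), the stop at upper left and the block held upright at (255,240). I'm lowering beside the stack on its +y side.

Emit:
send_rows --rows '[0,0,25,0,0,0,0,0,65,0,0,0,0,0,100,0,0,0,0,0,120,0,0,0,0,0,127,0,0,0,0,-5,127,0,0,0,0,-12,127,0,0,0,0,-19,127,0,0,0,0,-26,127,0,0,0,0,-33,127,0,0,0,0,-40,127,0,0,0]'

```text
t: 5.95
tool_pos: [0.5783, 0.029, 0.0726]
orientation: [[-0.978, 0.208, 0.0], [0.208, 0.978, -0.0], [-0.0, 0.0, -1.0]]
wrist_force: [-0.5, 0.5, -2.2]
gripper_width: 0.248
grasp_force: 78.6
```

Emit:
send_rows --rows '[0,-5,0,0,0,0,0,-10,0,0,0,0,0,-15,0,0,0,0,0,-20,0,0,0,0,0,-25,0,0,0,0,0,-30,0,0,0,0,0,-35,0,0,0,0,0,-40,0,0,0,0,0,-45,0,0,0,0,0,-50,0,0,0,0,0,-54,0,0,0,0,0,-58,0,0,0,0]'

```text
t: 7.15
tool_pos: [0.5664, -0.0272, 0.0724]
orientation: [[-0.978, 0.207, 0.0], [0.207, 0.978, 0.0], [-0.0, 0.0, -1.0]]
wrist_force: [0.6, 5.5, -3.3]
gripper_width: 0.25
grasp_force: 78.5
```

```bash
python3 - <<'E'
from h import *
s=read_state(); print(s["t"],wc(s["tool_pos"]),s["wrist_force"])
cv2.imwrite("pics/w3.png",optics.grab_frame("wrist"))
E
```

```text
7.15 [np.float64(0.1049292855922804), np.float64(0.1671140432842824)] [ 0.63954734  5.46863305 -3.33933284]
```

View pics/w3.png

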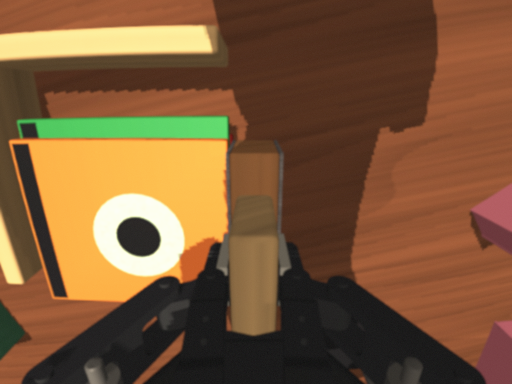

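The cases are now aligned along the block face, with orange on top and green a little nearer the u=0 wall. I'm backing off, lifting and turning for the x push.

```bash
python3 - <<'E'
from h import *
W=ext("wrist")
print("wall inner top edge (u):",[np.round(wc(p),4) for p in cast(W,[(217,53),(120,56),(30,60)],.06)])
print("case5 u edges:",[np.round(wc(p),4) for p in cast(W,[(225,139),(20,140),(70,299)],.05)])
x,y=cw(.235,.08); go(x,y,.072,-12)
E
```

```text
wall inner top edge (u): [array([-0.0035,  0.1469]), array([-0.003 ,  0.0947]), array([-0.0032,  0.0427])]
case5 u edges: [array([0.043 , 0.1487]), array([0.042 , 0.0167]), array([0.1662, 0.0217])]
shift [-130.1  -86.3    0.4] wz 90.0
```

Emit:
send_rows --rows '[0,8,0,0,0,0,0,25,0,0,0,0,0,30,-25,0,0,0,0,30,-60,0,0,0,0,30,-88,0,0,0,0,30,-90,0,0,0]'

```text
t: 7.8
tool_pos: [0.5742, 0.0028, 0.1658]
orientation: [[-0.978, 0.207, 0.005], [0.207, 0.978, 0.0], [-0.005, 0.001, -1.0]]
wrist_force: [0.3, 0.4, -3.0]
gripper_width: 0.251
grasp_force: 79.0
```

```bash
python3 - <<'E'
from h import *
x,y=cw(.235,.08); go(x,y,.162,-12)
E
```

```text
shift [-128.5 -118.2    4.2] wz 90.1
```

Emit:
send_rows --rows '[-10,-10,0,0,0,7,-22,-20,0,0,0,15,-35,-32,0,0,0,23,-48,-44,0,0,0,31,-61,-56,0,0,0,39,-74,-68,0,0,0,47,-87,-80,0,0,0,55,-100,-92,0,0,0,63,-112,-103,0,0,0,71,-122,-112,0,0,0,79,-128,-118,0,0,0,87,-128.5,-118,0,0,0,90.1]'

```text
t: 9.0
tool_pos: [0.6738, -0.1405, 0.1611]
orientation: [[0.215, 0.977, -0.001], [0.977, -0.215, -0.001], [-0.002, -0.001, -1.0]]
wrist_force: [-0.6, -0.0, -3.0]
gripper_width: 0.247
grasp_force: 78.8
```

Emit:
send_rows --rows '[0,0,0,0,0,0,0,0,20,0,0,0,0,0,50,0,0,0,0,0,75,0,0,0,0,0,90,0,0,0,0,0,90,0,0,0]'

```text
t: 9.6
tool_pos: [0.6736, -0.1394, 0.0709]
orientation: [[0.207, 0.978, -0.001], [0.978, -0.207, -0.0], [-0.0, -0.001, -1.0]]
wrist_force: [0.1, 0.6, -1.5]
gripper_width: 0.248
grasp_force: 78.9
```

```bash
python3 - <<'E'
from h import *
s=read_state();print(s["t"],s["tool_pos"],s["orientation"],wc(s["tool_pos"]),s["wrist_force"])
x,y=cw(.145,.08); go(x,y,.072,-12)
E
```

```text
9.6 [ 0.67364844 -0.1394028   0.07092588] [[ 2.07318478e-01  9.78272953e-01 -1.03868316e-03]
 [ 9.78273467e-01 -2.07318647e-01 -5.65196780e-05]
 [-2.70630060e-04 -1.00439861e-03 -9.99999459e-01]] [np.float64(0.2331902629292314), np.float64(0.07962006701929125)] [ 0.10058827  0.59503387 -1.47731151]
shift [  0.4 -88.2  -1. ] wz 0.0
```

Emit:
send_rows --rows '[0,-6,-1,0,0,0,0,-12,-1,0,0,0,0,-18,-1,0,0,0,0,-24,-1,0,0,0,0,-30,-1,0,0,0,0,-36,-1,0,0,0,0,-42,-1,0,0,0,0,-48,-1,0,0,0,0,-54,-1,0,0,0,0,-60,-1,0,0,0,0,-66,-1,0,0,0,0,-72,-1,0,0,0]'

```text
t: 10.8
tool_pos: [0.6031, -0.1246, 0.0734]
orientation: [[0.209, 0.978, 0.0], [0.978, -0.209, -0.0], [-0.0, 0.0, -1.0]]
wrist_force: [3.5, -0.9, -2.4]
gripper_width: 0.249
grasp_force: 79.1
```

Emit:
send_rows --rows '[0,-5,0,0,0,0,0,-10,0,0,0,0,0,-14,0,0,0,0,0,-16,0,0,0,0,0,-18,0,0,0,0]'

```text
t: 11.3
tool_pos: [0.5861, -0.121, 0.0735]
orientation: [[0.209, 0.978, 0.001], [0.978, -0.209, -0.0], [-0.0, 0.001, -1.0]]
wrist_force: [6.1, -1.9, -2.3]
gripper_width: 0.247
grasp_force: 78.9
```

Emit:
send_rows --rows '[0,-1,0,0,0,0,0,-2,0,0,0,0]'

```text
t: 11.5
tool_pos: [0.5843, -0.1206, 0.0735]
orientation: [[0.209, 0.978, 0.001], [0.978, -0.209, -0.0], [-0.0, 0.001, -1.0]]
wrist_force: [5.9, -1.8, -2.9]
gripper_width: 0.247
grasp_force: 78.9
```

```bash
python3 - <<'E'
from h import *
s=read_state();print(s["t"],s["tool_pos"],wc(s["tool_pos"]),s["wrist_force"])
E
```

```text
11.5 [ 0.58427577 -0.12064905  0.07351701] [np.float64(0.1418714738288998), np.float64(0.07938237898763947)] [ 5.90587583 -1.82066988 -2.90830187]
```

Still only sliding friction, so I continue in 1 mm steps until the wall force shows.

Emit:
send_rows --rows '[0,-1,0,0,0,0,0,-2,0,0,0,0]'

```text
t: 11.7
tool_pos: [0.5824, -0.1203, 0.0735]
orientation: [[0.209, 0.978, 0.001], [0.978, -0.209, -0.0], [-0.0, 0.001, -1.0]]
wrist_force: [5.9, -1.4, -2.2]
gripper_width: 0.247
grasp_force: 78.9
```

Emit:
send_rows --rows '[0,-1,0,0,0,0,0,-1,0,0,0,0]'

```text
t: 11.9
tool_pos: [0.5815, -0.1203, 0.0736]
orientation: [[0.209, 0.978, 0.002], [0.978, -0.209, -0.001], [-0.0, 0.002, -1.0]]
wrist_force: [6.5, -2.3, -1.8]
gripper_width: 0.247
grasp_force: 79.2
```

Emit:
send_rows --rows '[0,-1,0,0,0,0,0,-1,0,0,0,0]'

```text
t: 12.1
tool_pos: [0.5813, -0.1203, 0.074]
orientation: [[0.209, 0.978, 0.003], [0.978, -0.209, -0.001], [-0.001, 0.003, -1.0]]
wrist_force: [10.0, -3.5, -3.4]
gripper_width: 0.249
grasp_force: 79.4
```

Emit:
send_rows --rows '[0,-1,0,0,0,0,0,-1,0,0,0,0]'

```text
t: 12.3
tool_pos: [0.5812, -0.1204, 0.0743]
orientation: [[0.209, 0.978, 0.005], [0.978, -0.209, -0.002], [-0.001, 0.005, -1.0]]
wrist_force: [13.7, -4.4, -2.2]
gripper_width: 0.245
grasp_force: 79.6
```

Emit:
send_rows --rows '[0,-1,0,0,0,0,0,-1,0,0,0,0]'

```text
t: 12.5
tool_pos: [0.581, -0.1203, 0.0747]
orientation: [[0.209, 0.978, 0.007], [0.978, -0.209, -0.002], [-0.001, 0.007, -1.0]]
wrist_force: [18.5, -6.1, -2.3]
gripper_width: 0.249
grasp_force: 79.8
```

```bash
python3 - <<'E'
from h import *
s=read_state();print(s["t"],s["tool_pos"],wc(s["tool_pos"]),s["wrist_force"])
cv2.imwrite("pics/w4.png",optics.grab_frame("wrist"))
E
```

```text
12.5 [ 0.58102552 -0.12031739  0.07470854] [np.float64(0.13862329823030828), np.float64(0.07903102825364847)] [18.46977168 -6.08987334 -2.30229454]
```

View pics/w4.png

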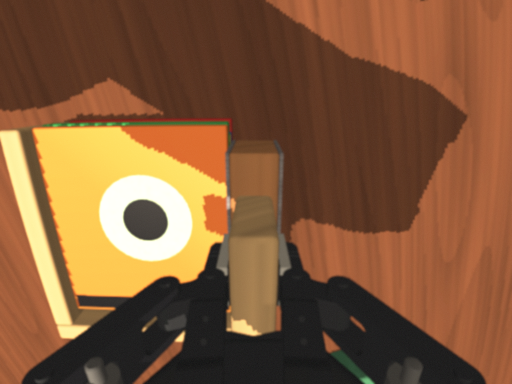

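The orange case is flush with the u=0 wall on the left, and the other cases show only a thin sliver at the v side. Next is the y push home.

Emit:
send_rows --rows '[0,4,0,0,0,0,0,12,0,0,0,0,0,30,0,0,0,0,0,38,-25,0,0,0,0,40,-60,0,0,0,0,40,-88,0,0,0,0,40,-90,0,0,0]'

```text
t: 13.25
tool_pos: [0.6184, -0.1282, 0.1664]
orientation: [[0.209, 0.978, 0.003], [0.978, -0.209, -0.0], [0.0, 0.003, -1.0]]
wrist_force: [-0.0, -0.0, -3.0]
gripper_width: 0.245
grasp_force: 80.3
```

```bash
python3 - <<'E'
from h import *
x,y=cw(.065,.21); go(x,y,.165,78);s=read_state();print(s["tool_pos"],s["orientation"])
E
```

```text
shift [ 130.8 -112.     1.1] wz -90.1
[ 0.61837546 -0.12821651  0.16643381] [[ 2.09180663e-01  9.77871216e-01  3.36663633e-03]
 [ 9.77876971e-01 -2.09180405e-01 -4.32591205e-04]
 [ 2.81215863e-04  3.38264585e-03 -9.99994239e-01]]
```

Emit:
send_rows --rows '[10,-9,0,0,0,-7,22,-19,0,0,0,-15,35,-30,0,0,0,-23,48,-41,0,0,0,-31,61,-52,0,0,0,-39,74,-63,0,0,0,-47,87,-75,0,0,0,-55,100,-86,0,0,0,-63,113,-97,0,0,0,-71,124,-106,0,0,0,-79,130,-111,0,0,0,-87,131,-112,0,0,0,-90.1]'

```text
t: 14.45
tool_pos: [0.534, 0.0249, 0.1625]
orientation: [[-0.98, 0.201, -0.002], [0.201, 0.98, 0.0], [0.002, -0.0, -1.0]]
wrist_force: [0.5, 0.4, -1.3]
gripper_width: 0.246
grasp_force: 80.1
```

Emit:
send_rows --rows '[0,0,0,0,0,0,0,0,0,0,0,0,0,0,20,0,0,0,0,0,50,0,0,0,0,0,78,0,0,0,0,0,92,0,0,0,0,0,92,0,0,0]'

```text
t: 15.15
tool_pos: [0.5345, 0.0236, 0.07]
orientation: [[-0.978, 0.209, -0.002], [0.209, 0.978, -0.001], [0.002, -0.001, -1.0]]
wrist_force: [0.6, -0.1, -1.1]
gripper_width: 0.246
grasp_force: 80.1
```

```bash
python3 - <<'E'
from h import *
x,y=cw(.065,.161); go(x,y,.072,78);s=read_state();print(s["tool_pos"],wc(s["tool_pos"]),s["orientation"],s["wrist_force"],s["joints"])
E
```

```text
shift [ -1.8 -49.1  -1.9] wz -0.1
[0.5345024  0.02355687 0.07003028] [np.float64(0.06320367731833162), np.float64(0.21008859091856527)] [[-9.77954260e-01  2.08808878e-01 -2.07804525e-03]
 [ 2.08810496e-01  9.77955943e-01 -5.92296015e-04]
 [ 1.90856004e-03 -1.01315607e-03 -9.99997665e-01]] [ 0.64852482 -0.1263524  -1.12846875] [-16.17349474  27.76255683  12.78009    112.62188585  -9.05842579
  40.68102191  80.02972573]
```

Emit:
send_rows --rows '[0,-6,-3,0,0,0,0,-12,-3,0,0,0,0,-18,-3,0,0,0,0,-24,-3,0,0,0,0,-30,-3,0,0,0,0,-35,-3,0,0,0,0,-40,-3,0,0,0,0,-44,-3,0,0,0,0,-47,-3,0,0,0,0,-50,-3,0,0,0]'

```text
t: 16.15
tool_pos: [0.5247, -0.0245, 0.0744]
orientation: [[-0.978, 0.207, 0.0], [0.207, 0.978, 0.001], [-0.0, 0.001, -1.0]]
wrist_force: [0.8, 4.6, -2.3]
gripper_width: 0.247
grasp_force: 80.1
```

Emit:
send_rows --rows '[0,-1,0,0,0,0,0,-2,0,0,0,0]'

```text
t: 16.35
tool_pos: [0.5243, -0.0266, 0.0744]
orientation: [[-0.978, 0.207, 0.0], [0.207, 0.978, 0.0], [-0.0, 0.0, -1.0]]
wrist_force: [1.3, 5.0, -2.6]
gripper_width: 0.25
grasp_force: 80.1
```

Emit:
send_rows --rows '[0,-1,0,0,0,0,0,-2,0,0,0,0]'

```text
t: 16.55
tool_pos: [0.5241, -0.0281, 0.0744]
orientation: [[-0.978, 0.207, 0.001], [0.207, 0.978, 0.001], [-0.0, 0.001, -1.0]]
wrist_force: [2.6, 11.5, -1.7]
gripper_width: 0.249
grasp_force: 80.1
```

Emit:
send_rows --rows '[0,-1,0,0,0,0,0,-1,0,0,0,0]'

```text
t: 16.75
tool_pos: [0.524, -0.0281, 0.0745]
orientation: [[-0.979, 0.206, 0.001], [0.206, 0.979, 0.002], [-0.0, 0.002, -1.0]]
wrist_force: [2.5, 13.4, -2.0]
gripper_width: 0.249
grasp_force: 80.5
```

```bash
python3 - <<'E'
from h import *
s=read_state();print(s["t"],wc(s["tool_pos"]),s["wrist_force"])
E
```

```text
16.75 [np.float64(0.06371919863626514), np.float64(0.15736153984263743)] [ 2.48341327 13.3666835  -2.01321881]
```

Emit:
send_rows --rows '[0,-1,0,0,0,0,0,-1,0,0,0,0]'

```text
t: 16.95
tool_pos: [0.524, -0.0283, 0.0745]
orientation: [[-0.979, 0.206, 0.001], [0.206, 0.979, 0.003], [-0.001, 0.003, -1.0]]
wrist_force: [3.3, 17.8, -2.3]
gripper_width: 0.248
grasp_force: 80.7
```

Emit:
send_rows --rows '[0,-1,0,0,0,0,0,-1,0,0,0,0]'

```text
t: 17.15
tool_pos: [0.524, -0.0286, 0.0746]
orientation: [[-0.979, 0.205, 0.001], [0.205, 0.979, 0.003], [-0.001, 0.004, -1.0]]
wrist_force: [4.5, 22.9, -1.0]
gripper_width: 0.253
grasp_force: 81.0
```

Emit:
send_rows --rows '[0,-1,0,0,0,0,0,-1,0,0,0,0]'

```text
t: 17.35
tool_pos: [0.5239, -0.0286, 0.0746]
orientation: [[-0.979, 0.205, 0.002], [0.205, 0.979, 0.004], [-0.001, 0.004, -1.0]]
wrist_force: [4.7, 27.6, -0.9]
gripper_width: 0.244
grasp_force: 81.4
```

```bash
python3 - <<'E'
from h import *
s=read_state();print(s["t"],wc(s["tool_pos"]),s["wrist_force"])
E
```

```text
17.35 [np.float64(0.0637294563526228), np.float64(0.15682814897764466)] [ 4.74236438 27.61772935 -0.90821159]
```

Home in y at 27 N with v=0.1568. I'll do a final x tap, then check.

Emit:
send_rows --rows '[0,3,0,0,0,0,0,6,0,0,0,0,0,20,0,0,0,0,0,38,-10,0,0,0,0,44,-40,0,0,0,0,44,-75,0,0,0,0,44,-90,0,0,0,0,44,-90,0,0,0]'

```text
t: 18.15
tool_pos: [0.5332, 0.0107, 0.1663]
orientation: [[-0.978, 0.207, 0.004], [0.207, 0.978, 0.0], [-0.003, 0.001, -1.0]]
wrist_force: [0.2, -0.3, -2.6]
gripper_width: 0.241
grasp_force: 81.1
```

```bash
python3 - <<'E'
from h import *
s=read_state();print(s["tool_pos"])
x,y=cw(.19,.069); go(x,y,.164,-12)
E
```

```text
[0.53319564 0.01071223 0.16630754]
shift [-125.3 -128.4    2.6] wz 90.0
```

Emit:
send_rows --rows '[-10,-10,0,0,0,7,-22,-22,0,0,0,15,-35,-35,0,0,0,23,-47,-48,0,0,0,31,-60,-61,0,0,0,39,-73,-74,0,0,0,47,-86,-87,0,0,0,55,-98,-100,0,0,0,63,-110,-112,0,0,0,71,-120,-122,0,0,0,79,-125,-128,0,0,0,87,-125,-128,0,0,0,90]'

```text
t: 19.35
tool_pos: [0.6275, -0.1419, 0.1626]
orientation: [[0.214, 0.977, -0.002], [0.977, -0.214, -0.001], [-0.002, -0.002, -1.0]]
wrist_force: [-0.5, 0.4, -2.0]
gripper_width: 0.245
grasp_force: 81.1
```

Emit:
send_rows --rows '[0,0,0,0,0,0,0,0,0,0,0,0,0,0,20,0,0,0,0,0,50,0,0,0,0,0,78,0,0,0,0,0,91,0,0,0,0,0,91,0,0,0]'

```text
t: 20.05
tool_pos: [0.6269, -0.1407, 0.0718]
orientation: [[0.206, 0.978, -0.003], [0.978, -0.206, 0.0], [-0.0, -0.003, -1.0]]
wrist_force: [0.6, 0.0, -0.9]
gripper_width: 0.251
grasp_force: 81.1
```

```bash
python3 - <<'E'
from h import *
s=read_state();print(s["t"],s["tool_pos"],wc(s["tool_pos"]),s["wrist_force"])
x,y=cw(.139,.069); go(x,y,.072,-12)
E
```

```text
20.05 [ 0.62689713 -0.1406538   0.07176055] [np.float64(0.18772068140043294), np.float64(0.0686762699257345)] [ 0.5920764   0.00878022 -0.91988297]
shift [  0.4 -48.7  -0.1] wz 0.1
```

Emit:
send_rows --rows '[0,-6,0,0,0,0,0,-12,0,0,0,0,0,-18,0,0,0,0,0,-24,0,0,0,0,0,-30,0,0,0,0,0,-35,0,0,0,0,0,-40,0,0,0,0,0,-44,0,0,0,0,0,-47,0,0,0,0,0,-49,0,0,0,0]'

```text
t: 21.05
tool_pos: [0.5797, -0.1308, 0.0734]
orientation: [[0.207, 0.978, 0.0], [0.978, -0.207, -0.0], [-0.0, 0.0, -1.0]]
wrist_force: [3.4, -0.6, -1.9]
gripper_width: 0.247
grasp_force: 81.1
```

Emit:
send_rows --rows '[0,-1,0,0,0,0,0,-2,0,0,0,0]'

```text
t: 21.25
tool_pos: [0.5792, -0.1308, 0.0739]
orientation: [[0.208, 0.978, 0.003], [0.978, -0.208, -0.001], [-0.0, 0.003, -1.0]]
wrist_force: [9.6, -2.9, -3.5]
gripper_width: 0.25
grasp_force: 80.9
```

Emit:
send_rows --rows '[0,-1,0,0,0,0,0,-2,0,0,0,0]'

```text
t: 21.45
tool_pos: [0.5789, -0.1309, 0.0746]
orientation: [[0.208, 0.978, 0.006], [0.978, -0.208, -0.002], [-0.001, 0.007, -1.0]]
wrist_force: [17.6, -4.6, -2.9]
gripper_width: 0.248
grasp_force: 80.9
```

```bash
python3 - <<'E'
from h import *
s=read_state();print(s["t"],wc(s["tool_pos"]),s["wrist_force"])
E
```

```text
21.45 [np.float64(0.13874114650528335), np.float64(0.06827150981620526)] [17.59842116 -4.61688367 -2.88103024]
```

Emit:
send_rows --rows '[0,-1,0,0,0,0,0,-2,0,0,0,0,0,-2,0,0,0,0]'

```text
t: 21.75
tool_pos: [0.5787, -0.1308, 0.0754]
orientation: [[0.208, 0.978, 0.01], [0.978, -0.207, -0.003], [-0.001, 0.011, -1.0]]
wrist_force: [22.8, -6.5, -2.9]
gripper_width: 0.248
grasp_force: 81.5
```

Emit:
send_rows --rows '[0,3,0,0,0,0,0,6,0,0,0,0,0,20,0,0,0,0,0,45,-10,0,0,0,0,60,-40,0,0,0,0,60,-75,0,0,0,0,60,-95,0,0,0,0,60,-100,0,0,0,0,60,-100,0,0,0,0,60,-100,0,0,0]'

```text
t: 22.75
tool_pos: [0.632, -0.1417, 0.172]
orientation: [[0.207, 0.978, -0.002], [0.978, -0.207, 0.0], [-0.0, -0.002, -1.0]]
wrist_force: [-1.0, 0.4, -2.9]
gripper_width: 0.25
grasp_force: 81.4
```

```bash
python3 - <<'E'
from h import *
s=read_state();print(s["t"],s["tool_pos"],wc(s["tool_pos"]))
im=optics.grab_frame("wrist"); cv2.imwrite("pics/w5.png",im)
cv2.imwrite("pics/w5c.png",cv2.resize(im[60:300,0:320],(800,600),interpolation=cv2.INTER_CUBIC))
cv2.imwrite("pics/t5.png",optics.grab_frame("top")); cv2.imwrite("pics/s5.png",optics.grab_frame("scene"))
E
```

```text
22.75 [ 0.63204355 -0.14167676  0.17196851] [np.float64(0.19296732417636284), np.float64(0.06874565719786453)]
```

View pics/w5c.png

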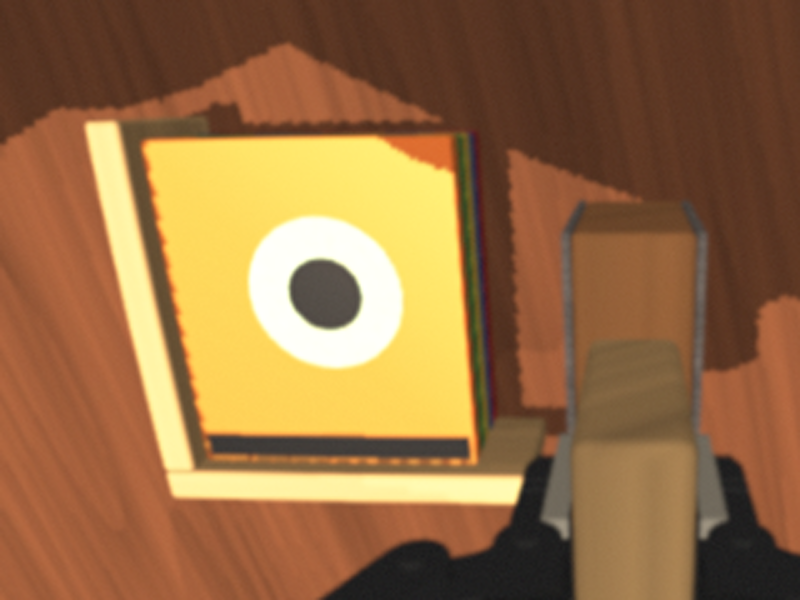

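```bash
python3 - <<'E'
from h import *
W=ext("wrist"); f=lambda p:np.array(p,float)/2.5+[-.3,59.7]
for n,p,z in(("wall u",[(120,122),(155,290),(192,466)],.06),("wall v",[(200,471),(500,475)],.06),("case5 (u0v1),(u1v1),(u1v0),(u0v0)",[(143,141),(457,136),(478,464),(208,462)],.05),("case1 u edge bottom",[(478,134),(485,260),(493,410)],0.0)):
    print(n,[np.round(1e3*np.array(wc(q)),1).tolist() for q in cast(W,f(p),z)])
E
```

```text
wall u [[-2.0, 147.6], [-2.2, 81.8], [-4.4, 0.7]]
wall v [[-1.2, -1.8], [134.0, -1.8]]
case5 (u0v1),(u1v1),(u1v0),(u0v0) [[-1.5, 140.0], [124.5, 139.7], [122.1, -2.2], [-3.8, -2.9]]
case1 u edge bottom [[121.3, 138.3], [120.7, 79.8], [119.2, 0.6]]
```

The stack reads home: case 5 lies within about 1 mm of both wall faces and parallel to them, and case 1's edge agrees. I'm standing the block 45 mm further out.

Emit:
send_rows --rows '[0,15,0,0,0,0,0,35,0,0,0,0,0,45,15,0,0,0,0,45,45,0,0,0,0,45,75,0,0,0,0,45,92,0,0,0,0,45,97,0,0,0,0,45,99,0,0,0,0,45,99,0,0,0,0,45,99,0,0,0]'

```text
t: 23.9
tool_pos: [0.6773, -0.1515, 0.0756]
orientation: [[0.207, 0.978, 0.002], [0.978, -0.207, -0.0], [0.0, 0.002, -1.0]]
wrist_force: [-0.4, 0.1, -1.6]
gripper_width: 0.249
grasp_force: 81.4
```

Emit:
send_rows --rows '[0,0,1,0,0,0,0,0,2,0,0,0,0,0,2,0,0,0]'

```text
t: 24.2
tool_pos: [0.6767, -0.1513, 0.0724]
orientation: [[0.207, 0.978, 0.0], [0.978, -0.207, -0.0], [-0.0, 0.0, -1.0]]
wrist_force: [0.7, 0.0, -1.3]
gripper_width: 0.247
grasp_force: 81.4
```

Emit:
send_rows --rows '[0,0,1,0,0,0,0,0,1,0,0,0,0,0,1,0,0,0]'

```text
t: 24.5
tool_pos: [0.6767, -0.1514, 0.0713]
orientation: [[0.207, 0.978, -0.0], [0.978, -0.207, -0.0], [-0.0, 0.0, -1.0]]
wrist_force: [1.4, -0.3, -2.1]
gripper_width: 0.253
grasp_force: 81.4
```

Emit:
send_rows --rows '[0,0,1,0,0,0,0,0,1,0,0,0,0,0,1,0,0,0]'

```text
t: 24.8
tool_pos: [0.6767, -0.1513, 0.0703]
orientation: [[0.207, 0.978, -0.0], [0.978, -0.207, -0.0], [-0.0, -0.0, -1.0]]
wrist_force: [0.4, 0.4, -1.6]
gripper_width: 0.247
grasp_force: 81.4
```

Emit:
send_rows --rows '[0,0,1,0,0,0,0,0,1,0,0,0,0,0,1,0,0,0]'

```text
t: 25.1
tool_pos: [0.6767, -0.1514, 0.0693]
orientation: [[0.207, 0.978, -0.0], [0.978, -0.207, -0.0], [-0.0, -0.0, -1.0]]
wrist_force: [0.4, 0.1, -3.0]
gripper_width: 0.249
grasp_force: 81.4
```

Emit:
send_rows --rows '[0,0,1,0,0,0,0,0,1,0,0,0,0,0,1,0,0,0]'

```text
t: 25.4
tool_pos: [0.6768, -0.1515, 0.0684]
orientation: [[0.207, 0.978, 0.0], [0.978, -0.207, -0.0], [-0.0, 0.0, -1.0]]
wrist_force: [-0.5, -0.9, -1.6]
gripper_width: 0.244
grasp_force: 81.8
```

Emit:
send_rows --rows '[0,0,1,0,0,0,0,0,1,0,0,0,0,0,1,0,0,0]'

```text
t: 25.7
tool_pos: [0.6769, -0.1516, 0.0683]
orientation: [[0.208, 0.978, 0.001], [0.978, -0.208, -0.0], [0.0, 0.001, -1.0]]
wrist_force: [-4.7, 0.2, 10.5]
gripper_width: 0.249
grasp_force: 83.4
```

Touchdown, with +10 N upward. I'm releasing and lifting clear.

Emit:
send_rows --rows '[0,0,-0.5,0,0,0,0,0,-0.5,0,0,0,0,0,-0.5,0,0,0,0,0,-0.5,0,0,0,0,0,-0.5,0,0,0,0,0,-0.5,0,0,0,0,0,-0.5,0,0,0,0,0,-0.5,0,0,0]' --jaw 85

```text
t: 26.5
tool_pos: [0.6767, -0.1513, 0.0678]
orientation: [[0.207, 0.978, 0.0], [0.978, -0.207, -0.0], [-0.0, 0.0, -1.0]]
wrist_force: [0.3, 0.3, -0.8]
gripper_width: 0.996
grasp_force: 0.0
```

Emit:
send_rows --rows '[0,0,-15,0,0,0,0,0,-45,0,0,0,0,0,-85,0,0,0,0,0,-120,0,0,0,0,0,-140,0,0,0,0,0,-150,0,0,0,0,0,-150,0,0,0,0,0,-150,0,0,0,0,0,-150,0,0,0]'

```text
t: 27.4
tool_pos: [0.6762, -0.1511, 0.2165]
orientation: [[0.207, 0.978, -0.002], [0.978, -0.207, 0.0], [-0.0, -0.002, -1.0]]
wrist_force: [0.2, 0.7, -0.2]
gripper_width: 0.994
grasp_force: 0.0
```

```bash
python3 - <<'E'
from h import *
s=read_state();print(s["t"],s["tool_pos"],s["wrist_force"])
im=optics.grab_frame("wrist"); sc=optics.grab_frame("scene")
a=cv2.resize(im,(460,345)); b=cv2.resize(sc[150:290,90:290],(340,238),interpolation=cv2.INTER_CUBIC)
o=np.zeros((345,800,3),np.uint8);o[:,:460]=a;o[:238,460:]=b; cv2.imwrite("pics/fin.png",o)
E
```

```text
27.4 [ 0.6762199  -0.15113409  0.21646672] [ 0.17735393  0.69715391 -0.24530132]
```

View pics/fin.png

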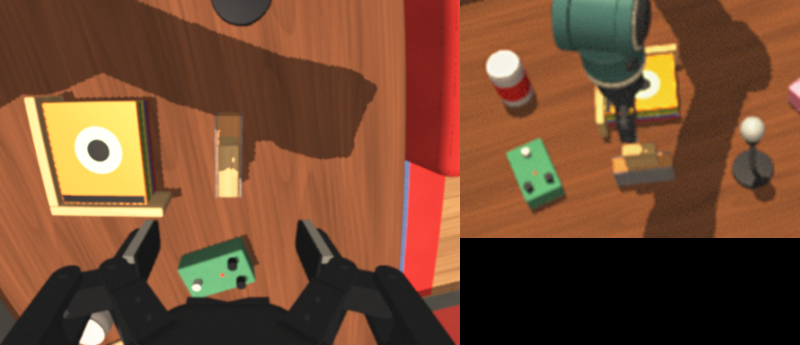

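The block stands upright in the open at (228,160), and the stack is square in the stop at (98,150). Pedal, can and mic are undisturbed, so I'm handing in.

```bash
python3 -c "
from h import *
print(order.sign_off())"
```

```text
the job is handed in; nothing more can be done
None
```

I handed the job in at about 27 s: the five cases look flush and home in the corner stop, and the block stands upright about 180 mm from the stack's centre. The sign-off gave no verdict, and the lower cases' edges on the +y side were never measured directly.

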